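# Tip the green tea tin out of the tight rack and stand it on the trivet

## Robot

A 6-joint arm with a two-finger parallel gripper is mounted at the origin on the work surface. World frame = base frame: x ahead of the robot, y to its left, z up, the work surface at z = 0. Lengths are in m, angles in rad, forces in N, time in s.
With the tool pointing down it reaches from about 0.3 to 0.775 m from the base axis. Payload 14.6 kg.
Tool frame: the origin (TCP) lies at the very end of the fingers, on their centre line; the grasp point (between the pads) lies 19 mm behind it; z points along the fingers, y is the line along which they close (so a half turn about z gives the same grasp; the last joint's range is limited). The gripper opens to 94 mm and grips with 3 to 60 N. Pads are 16 mm wide; open, the fingers measure 119 mm over their backs; the gripper's body (75 mm by 177 mm) begins 78 mm behind the grasp point.
Start: joints at [-0.067, 0.3, 1.521, -0, 1.321, -0.067], TCP at [0.55, -0, 0.166] pointing down, gripper open.
Joint ranges: [-3.03, 3.03], [-0.79, 2.21], [0.23, 2.52], [-1.04, 4.18], [0, 3.07], [-2.55, 2.55]. Speed limits (rad/s): [2.22, 2.22, 2.57, 3.14, 3.14, 3.14].

## Interface

Orientations are given as [roll, pitch, yaw] about the fixed x, y, z axes, in that order (R = Rz(yaw) Ry(pitch) Rx(roll)).
In Python, from station import ctrl gives the robot as it stands. The module is installed in compiled form; this text tells all that it offers.
- The arm moves only by the tool play_rows, never from a script. Its argument "commands" is a list of rows, each a list of 7 numbers: the shift along the tool's x, y, z in m, then the turn, a rotation vector about the tool's x, y, z in degrees, then the closure, from -1 (fully open) to 1 (shut). A call has 1 to 20 rows; each row shifts and turns the commanded pose from where the row before left it, along the tool's axes as they then stand; what a row does not reach is not made up. A row lasts 1/12 s, in which the tool goes at most 41.7 mm and 7.16 degrees, less where a joint would pass 70% of its speed; a pose out of reach is approached as far as the arm can. A call is refused whole if a number of a shift passes 0.0417 or a number of a turn 7.16, either way. A call with a gripper value outside its range is refused whole. The fingers move at their own pace and stop on an object; "force" is the grip in N (left out, the last holds). Time passes only in rows, so rows that do not move let the fingers close. It gives the time, the measured TCP pose, the force, the opening and the grip force at its end, in the units of the state.
- ctrl.get_obs(): the state, without advancing time (a new reading comes with each control period).
- ctrl.camera(name): name is "scene" or "side" or "wrist"; returns the picture (480x640x3 uint8, blue, green, red); there is no depth.
- ctrl.camera_model(name): a dict with "fx", "fy", "cx", "cy" (pixels), "rvec" (rotation vector, rad) and "tvec" (3), from world to camera coordinates, as OpenCV has them. Camera axes: x right, y down, z forward; pixel columns grow to the right and rows downward; lengths in m; the calibration is good to about 2 mm. A picture is of the moment at which its call begins: read the wrist's pose just before it. camera_model takes no time and is no camera call; for the wrist camera it gives the pose at the moment of the call.
- ctrl.hand_in(): hands the job in; it is judged then, once.
The state is a dict: "time_s": time; "qpos": joint angles; "joint_vel": joint speeds; "tau": joint torques, N m; "ee_pos": TCP position; "eef_rot": TCP orientation; "force": force on the tool from outside, world axes, zero at the start; "moment": the same for the moment, N m; "grip_width": finger opening in m; "grip_force": force on a finger pad.
Only numpy, scipy, OpenCV 4.12 (cv2) and the standard library are available. Lean on these libraries where they do the work, as an engineer would, in place of code of your own. Each camera call takes 0.05 s, during which the arm holds its last target. There are 200 camera calls.

## Task

Tea is next: get the green tin out of the tightly packed tea rack. First tip it forward by its top edge until it leans by itself on the rack's brass front rail, and let go of it; then grip it near its spine, lift it out and set it down gently, upright, in the middle of the wooden trivet, and release it. Leave the other two tins standing in their places and do not disturb the teapot, glasses or jar.

Things in the scene. Friction and masses are not known exactly. Their poses are not given: they have to be found in the camera images.
- tin_green: green rectangular metal tea tin, the one to fetch, upright in one of the rack's three places: 84 deep (x) x 54 wide (y) x 150 high, 0.2 to 0.6 kg. Origin: centre of its underside; z up its height, -x to its spine (narrow front, paper label), facing out of the rack's front. The lid is sunk: flat floor 142 above the underside, inside a raised steel rim 4 thick, 8 high (opening 76 x 46)
- tin_green_lip (a point): middle of the inner top edge of the green tin's front rim: 38 in front of the tin's centre line, 150 above its underside, 8 above the sunk lid's floor. A fingertip on the lid, drawn towards the front, catches on this rim
- tin_green_foot (a point): middle of the green tin's front bottom edge. Tipping forward, the tin turns on the kerb just in front of and 8 above this edge, which shifts 10 at most. From about 0.53 rad on it falls forward by itself; leaning on the rail it is tilted about 0.67 rad
- tin_red: red tea tin in the rack, same size and make as the green one, 0.35 kg; 84 deep (x), 54 wide (y), 150 high. Origin: centre of its underside. Which of the three places it stands in varies. Stays
- tin_yellow: yellow tea tin in the rack, same size and make as the green one, 0.35 kg; 84 deep (x), 54 wide (y), 150 high. Origin: centre of its underside. Which of the three places it stands in varies. Stays
- rack: fixed black iron rack, open at top and front, three tins side by side like books, 1 apart, at y = -55, 0, 55. Origin: table height, below the tins' front faces (within 4); -x out of its front. Base plate 10 thick, x -58 to 94, 186 wide; tins stand on it. End panels 6 thick, inside faces at y = +-83, 105 high. Back rods (10 thick) close behind the tins, 60 and 142 high
- kerb_mid (a point): top middle of the kerb across the front of the tins' feet: 8 thick, its top 8 above the base plate (18 above the table), its back face at rack x = -1. It keeps the tins from being slid out
- rail_mid (a point): middle of the rack's brass front rail, a fixed rod 10 in diameter along the rack's y, 176 long, with a post at each end: its axis is 49 in front of the rack's origin and 70 above the table. It looks roughly to -y (the right, seen from the robot). A tipped tin comes to rest leaning on it
- trivet: fixed round dark wooden trivet, 170 in diameter, 12 thick. Origin: centre of its underside; its top is 12 above the table
- teapot: stainless teapot standing on the fixed grey gas burner (260 x 280, its pan supports 100 high) at the far right, 152 in diameter, 126 high, spout and handle reaching 120 to +y and 116 to -y. Origin: centre of its underside. Stays
- glass_a: green tea glass, 72 in diameter, 95 high. Origin: centre of its underside. Stays
- glass_b: green tea glass, 72 in diameter, 95 high. Origin: centre of its underside. Stays
- jar: closed blue ceramic jar with white lid, 110 in diameter, 138 high. Origin: centre of its underside. Stays
Not all that is in view belongs to the job. Of the things that look like the trivet, take the one that is farthest to the robot's left at the start.

How it is judged:
On the way:
1. the green tin leans forward on the rack's front rail (tilted 0.55 to 0.8 rad, foot still in the rack), at rest and not touched by the robot, the other two tins still upright (angle between tin_green's own z axis and vertical between 0.55 and 0.8 rad and x of tin_green_lip in the frame of rack between -0.13 and -0.04 m and z of tin_green in the frame of rack below 0.06 m and x of tin_green in the frame of rack above 0 m and linear speed of tin_green below 0.03 m/s and contact force between tin_green and the arm below 0.05 N and contact force between tin_green and the fingers below 0.05 N and angle between each of tin_red, tin_yellow's own z axis and vertical below 0.12 rad), for 0.2 s.
At the end, for the whole second after the job is handed in: the green tin stands released and at rest on the trivet, upright within 0.08 rad, its centre within 33 mm of the trivet's; the other tins stand in the rack (within 0.12 rad, 15 mm of their starts); teapot, glasses and jar upright (within 0.15 rad) within 20 mm of their starts (horizontal distance between tin_green and trivet below 0.033 m and z of tin_green in the frame of trivet between 0.008 and 0.017 m and angle between tin_green's own z axis and vertical below 0.08 rad and linear speed of tin_green below 0.02 m/s and angular speed of tin_green below 0.1 rad/s and contact force between tin_green and the fingers below 0.05 N and angle between each of tin_red, tin_yellow's own z axis and vertical below 0.12 rad and distance of each of tin_red, tin_yellow from where it was at the start of the episode below 0.015 m and distance of each of teapot, glass_a, glass_b, jar from where it was at the start of the episode below 0.02 m and angle between each of teapot, glass_a, glass_b, jar's own z axis and vertical below 0.15 rad); the robot touches nothing.
It fails at once if the green tin is dropped or thrown (moving faster than 0.4 m/s while the fingers do not touch it) (contact force between tin_green and the fingers below 0.05 N and linear speed of tin_green above 0.4 m/s).
It fails at once if the red or yellow tin is tipped by more than 0.3 rad or moved more than 40 mm (angle between any of tin_red, tin_yellow's own z axis and vertical above 0.3 rad or distance of any of tin_red, tin_yellow from where it was at the start of the episode above 0.04 m).
It fails at once if the teapot, a glass or the jar is moved more than 20 mm or tipped by more than 0.3 rad (distance of any of teapot, glass_a, glass_b, jar from where it was at the start of the episode above 0.02 m or angle between any of teapot, glass_a, glass_b, jar's own z axis and vertical above 0.3 rad).
It also fails if it takes over 58 s, if anything falls off the work surface, if the arm or the gripper's body presses on something with over 40 N, if the wrist force passes 120 N, or if a joint passes its speed limit or range.

## Working session

There is one attempt and no reset: what is moved stays moved. The work goes in short steps, Python scripts to look and compute and a tool call to move; the robot and the scene stay as the last step left them, time stands still between calls to the robot, and variables do not carry over. Pictures are saved under pics/ and viewed, at most 10 in all, crops included, and the job is handed in when it is done.

Besides the shell and the picture viewer there is one more tool, called in YAML: its name, and indented under it one key for each argument. play_rows: Moves the arm, as the interface text tells. Its arguments: {"type":"object","properties":{"commands":{"type":"array","items":{"type":"array","items":{"type":"number"}}},"force":{"type":"number"}},"required":["commands"]}

```bash
mkdir -p pics
cat > h.py <<'E'
import numpy as np, cv2
from station import ctrl
from scipy.spatial.transform import Rotation as R
def save(cam,name,crop=None,scale=1):
    m=ctrl.camera_model(cam); im=ctrl.camera(cam)
    cv2.imwrite(f'pics/{name}_raw.png',im); np.save(f'pics/{name}.npy',m,allow_pickle=True)
    return im,m
def px(m,P):
    K=np.array([[m['fx'],0,m['cx']],[0,m['fy'],m['cy']],[0,0,1]])
    return cv2.projectPoints(np.float64(P).reshape(-1,1,3),np.float64(m['rvec']),np.float64(m['tvec']),K,None)[0].reshape(-1,2)
def ray(m,u,v,z):
    Rm=cv2.Rodrigues(np.float64(m['rvec']))[0]; t=np.float64(m['tvec']).ravel()
    c=-Rm.T@t; d=Rm.T@np.array([(u-m['cx'])/m['fx'],(v-m['cy'])/m['fy'],1])
    return c+d*(z-c[2])/d[2]
def load(n): return np.load(f'pics/{n}.npy',allow_pickle=True).item()
E
python3 - <<'E'
from h import *
for c in ('scene','side'):
    im,m=save(c,c+'0'); print(c,m)
print(ctrl.get_obs())
E
```

```text
scene {'fx': 573.1845357129336, 'fy': 573.1845357129336, 'cx': 313.73784647679906, 'cy': 238.29269353999126, 'rvec': array([ 2.2447207 ,  1.77902227, -0.29839856]), 'tvec': array([-0.03434706, -0.44459685,  2.16655499])}
side {'fx': 495.08036783817863, 'fy': 495.08036783817863, 'cx': 328.2007893322047, 'cy': 239.63929690125485, 'rvec': array([ 0.69965225, -2.41228351,  1.34448471]), 'tvec': array([0.37389178, 0.2670503 , 1.19615214])}
{'time_s': 0.1, 'qpos': array([-6.66021227e-02,  3.00427771e-01,  1.52153581e+00, -1.48755596e-05,
        1.32072764e+00, -6.66302002e-02]), 'joint_vel': array([ 7.72613598e-05, -4.02066444e-03, -1.83666993e-03, -4.63617923e-04,
        1.37681062e-04,  4.47329124e-04]), 'tau': array([ 1.84928511e-03, -5.32644153e+01, -3.53284299e+01,  7.10431044e-02,
        2.34944851e-02, -7.30603051e-05]), 'ee_pos': array([5.49705185e-01, 1.10793207e-05, 1.65129282e-01]), 'eef_rot': array([-3.14049557e+00, -5.87665394e-05,  1.57082806e+00]), 'force': array([-0.34595668, -0.82790353, -0.62756103]), 'moment': array([ 0.00881501, -0.0314576 , -0.0210235 ]), 'grip_force': 0.0, 'grip_width': 0.09398805157610331}
```

View pics/scene0_raw.png

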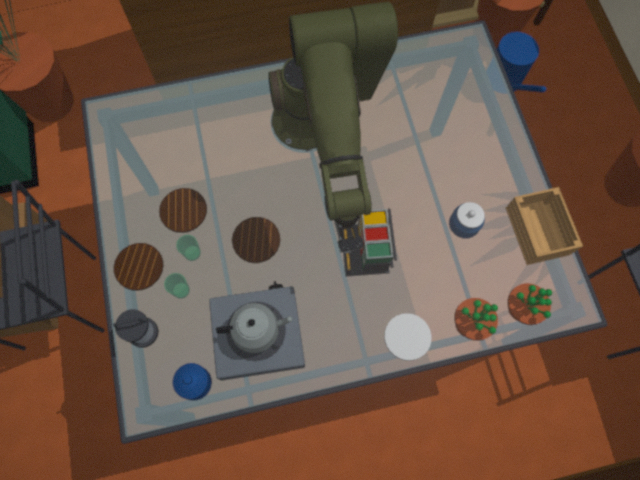

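View pics/side0_raw.png

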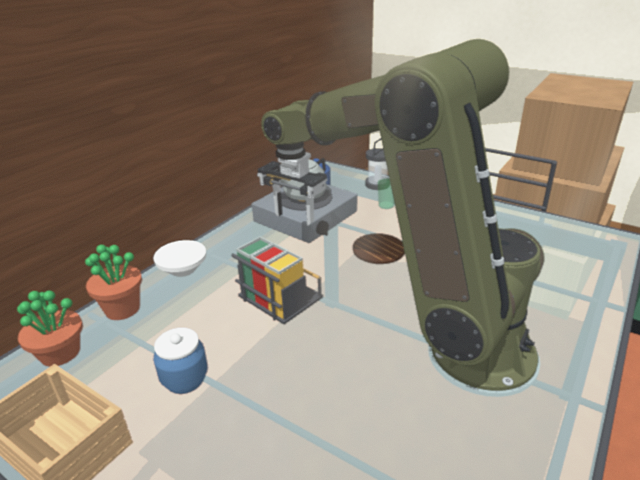

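The scene image shows the rack at about (370,240), open towards image left, with the green tin in its far place (377,250). There are three trivets, at (183,210), (138,266) and (256,240); the last is furthest to the robot's left. I'll enlarge.

Run:
```python
from h import *
a=cv2.imread('pics/scene0_raw.png'); b=cv2.imread('pics/side0_raw.png')
A=cv2.resize(a[190:290,220:420],None,fx=4,fy=4,interpolation=cv2.INTER_CUBIC)[:, :800]
cv2.imwrite('pics/c1.png',A)
B=cv2.resize(b[225:335,225:335],None,fx=5,fy=5,interpolation=cv2.INTER_CUBIC); cv2.imwrite('pics/c2.png',B)
m=load('scene0')
for n,u,v,z in [('triv',183,210,.012),('triv',138,266,.012),('triv',256,240,.012),('green',377,250,.155),('red',376,233,.155),('yel',374,219,.155),('jar',469,219,.1),('glass',189,246,.05),('glass',177,286,.05),('bowl',408,337,.03),('teapot',254,329,.2)]: print(n,ray(m,u,v,z).round(3))
# trivet mask centroid
```

```text
triv [ 0.261 -0.502  0.012]
triv [ 0.43  -0.685  0.012]
triv [ 0.43  -0.272  0.012]
green [0.603 0.102 0.155]
red [0.547 0.114 0.155]
yel [0.498 0.12  0.155]
jar [0.552 0.442 0.1  ]
glass [ 0.413 -0.498  0.05 ]
glass [ 0.542 -0.559  0.05 ]
bowl [0.878 0.145 0.03 ]
teapot [ 0.771 -0.329  0.2  ]
```

View pics/c1.png

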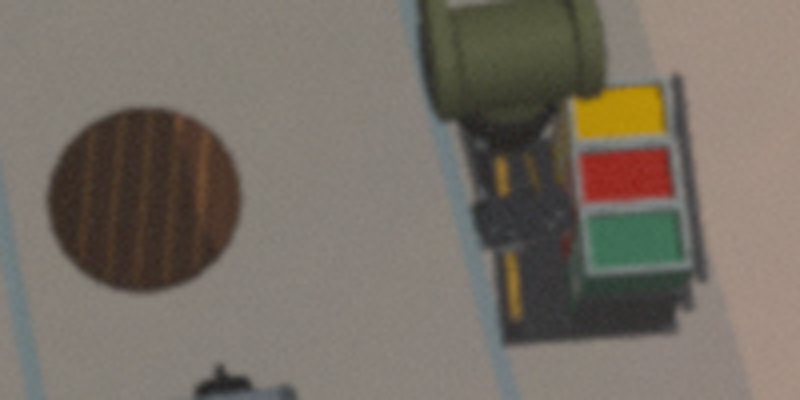

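View pics/c2.png

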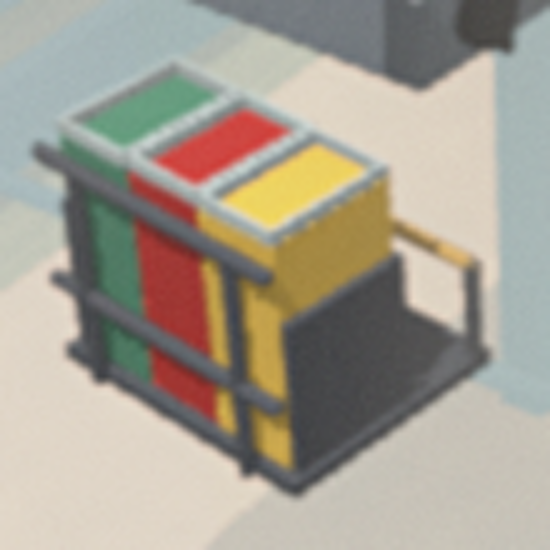

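Run:
```python
from h import *
from scipy.optimize import least_squares
ms,md=load('scene0'),load('side0')
# local: rack frame; front x=0..84 (tins), y -82..82 ; z .16. +y local = world -x if rackx=world+y
L=lambda x,y,z=.16:(x,y,z)
S=[(L(0,.082),(361.75,212.5)),(L(.084,.082),(387,209.5)),(L(0,-.082),(366.25,258.75)),(L(.084,-.082),(393,256.25))]
D=[(L(.084,-.082),(237,249.4)),(L(0,-.082),(260,238)),(L(0,.082),(302,258.6)),(L(.084,.082),(279,273))]
def W(p,q):
    c,s=np.cos(p[2]),np.sin(p[2]); q=np.array(q)
    return np.c_[p[0]+c*q[:,0]-s*q[:,1],p[1]+s*q[:,0]+c*q[:,1],q[:,2]]
def res(p,sets):
    return np.concatenate([(px(m,W(p,[a for a,_ in T]))-np.array([b for _,b in T])).ravel() for m,T in sets])
for sets in ([(ms,S)],[(md,D)],[(ms,S),(md,D)]):
    r=least_squares(res,[.55,.06,1.5],args=(sets,),x_scale=[.01,.01,.1]); print(r.x.round(4),np.degrees(r.x[2]),r.fun.round(1))
print(ray(ms,256.25,239.75,.012))
p=r.x; print('green c',W(p,[(.042,-.055,.01),(.004,-.055,.16),(-.049,-.055,.07)]))
```

```text
[0.5454 0.0734 1.4173] 81.20529762785412 [-0.4 -1.3 -0.1 -0.1  0.5  0.3  0.   0.9]
[0.5388 0.0812 1.4106] 80.8221211323483 [-0.9  0.3  0.2 -0.9  0.9  0.1 -0.3  0.2]
[0.5431 0.0761 1.4133] 80.97888394166847 [ 0.3 -2.1  0.6 -0.8  1.  -0.5  0.6  0.2 -0.8 -1.   0.2 -2.1  0.7 -1.4
 -0.3 -1.4]
[ 0.42950796 -0.27140187  0.012     ]
green c [[0.60405159 0.10899446 0.01      ]
 [0.59809325 0.07146449 0.16      ]
 [0.58978293 0.01912007 0.07      ]]
```

play_rows:
  commands:
    - [0, 0, -0.02, 0, 0, 0, 1]
    - [0, 0, -0.02, 0, 0, 3, 1]
    - [0, 0, -0.02, 0, 0, 3, 1]
    - [0, 0, -0.02, 0, 0, 3, 1]
    - [0, 0, -0.02, 0, 0, 0, 1]
    - [0, 0, -0.02, 0, 0, 0, 1]
    - [0.013, 0.0045, 0, 0, 0, 0, 1]
    - [0.013, 0.0045, 0, 0, 0, 0, 1]
    - [0.013, 0.0045, 0, 0, 0, 0, 1]
    - [0.013, 0.0045, 0, 0, 0, 0, 1]
    - [0.013, 0.0045, 0, 0, 0, 0, 1]
    - [0.013, 0.0045, 0, 0, 0, 0, 1]
    - [0.013, 0.0045, 0, 0, 0, 0, 1]
    - [0.013, 0.0045, 0, 0, 0, 0, 1]
    - [0, 0, 0, 0, 0, 0, 1]
    - [0, 0, 0, 0, 0, 0, 1]
  force: 20

```text
time_s: 1.43
ee_pos: [0.6018, 0.0979, 0.2846]
eef_rot: [-3.14, 0.0, 1.415]
force: [-1.0, -0.2, 0.3]
grip_width: 0.0003
grip_force: 0.0
```

Run:
```python
from h import *
o=ctrl.get_obs(); print(o['time_s'],o['ee_pos'],np.degrees(o['eef_rot']),o['grip_width'])
im,m=save('wrist','w1'); Rm=cv2.Rodrigues(m['rvec'])[0]; print(-Rm.T@m['tvec'],Rm[2],px(m,o['ee_pos']))
```

```text
1.4333 [0.6018456  0.09791594 0.28463555] [-1.79918134e+02  2.73385622e-02  8.10783303e+01] 0.00026373497959788236
[0.61256733 0.16796323 0.50379619] [-0.03879238 -0.24338223 -0.9691544 ] [[317.46833799 260.11727985]]
```

View pics/w1_raw.png

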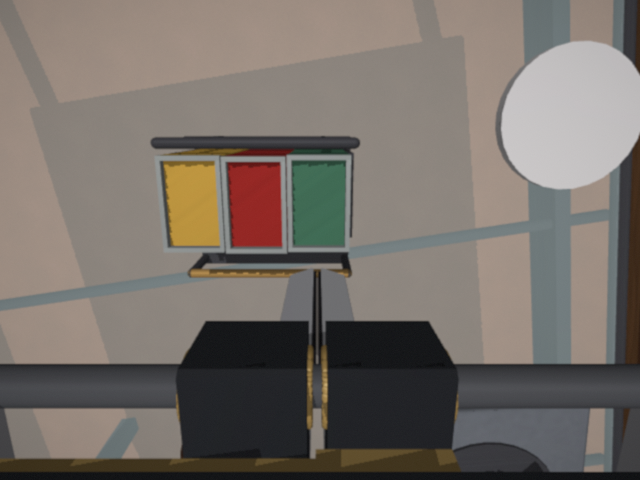

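The wrist view shows the green lid, with outer corners at about (289,155), (351,155), (350,250) and (289,252). The rail runs from (190,272) to (351,272).

Run:
```python
from h import *
m=load('w1')
P=[ray(m,u,v,.16)[:2] for u,v in [(289,155),(351,155),(350,250),(289,252),(157,158),(163,252)]]
Q=[ray(m,u,v,.07)[:2] for u,v in [(190,272),(351,272)]]
for p in P+Q: print(p.round(4))
P=np.array(P);Q=np.array(Q)
print('sizes',np.linalg.norm(P[0]-P[3]),np.linalg.norm(P[0]-P[1]),np.linalg.norm(P[2]-P[5]),np.linalg.norm(Q[1]-Q[0]))
print('ctr',P[:4].mean(0),'yaw',np.degrees([np.arctan2(*(P[0]-P[3])[::-1]),np.arctan2(*(P[1]-P[2])[::-1])]), 90+np.degrees([np.arctan2(*(P[2]-P[5])[::-1]),np.arctan2(*(Q[1]-Q[0])[::-1])]))
y=np.radians(81.0); ux=np.array([np.cos(y),np.sin(y)]);uy=np.array([-ux[1],ux[0]])
o=ctrl.get_obs()['ee_pos'][:2]; F=(P[2]+P[3])/2
print('tcp rel front face in rack axes',(o-F)@ux,(o-P[:4].mean(0))@uy, 'rail vs front',(Q.mean(0)-F)@ux)
```

```text
[0.5866 0.1524]
[0.6376 0.1444]
[0.6256 0.0629]
[0.5721 0.0694]
[0.4774 0.1671]
[0.462  0.0867]
[0.4469 0.0378]
[0.6266 0.0095]
sizes 0.08428447262985019 0.051619728629228506 0.16525982222806906 0.18185655898439818
ctr [0.60543505 0.10729213] yaw [80.09243199 81.63558888] [81.70498059 81.06795959]
tcp rel front face in rack axes 0.03122958576921724 0.002110338580032043 rail vs front -0.05168585564703591
```

play_rows:
  commands:
    - [0, 0.002, 0.015, 0, 0, 0, 1]
    - [0, 0, 0.015, 0, 0, 0, 1]
    - [0, 0, 0.015, 0, 0, 0, 1]
    - [0, 0, 0.015, 0, 0, 0, 1]
    - [0, 0, 0.015, 0, 0, 0, 1]
    - [0, 0, 0.015, 0, 0, 0, 1]
    - [0, 0, 0.015, 0, 0, 0, 1]
    - [0, 0, 0.011, 0, 0, 0, 1]
    - [0, 0, 0.005, 0, 0, 0, 1]
    - [0, 0, 0.003, 0, 0, 0, 1]
    - [0, 0, 0.003, 0, 0, 0, 1]
    - [0, 0, 0.002, 0, 0, 0, 1]
    - [0, 0, 0, 0, 0, 0, 1]
    - [0, 0, 0, 0, 0, 0, 1]

```text
time_s: 2.65
ee_pos: [0.6039, 0.0968, 0.1571]
eef_rot: [3.141, -0.0, 1.414]
force: [-0.1, -0.3, 0.1]
grip_width: 0.0006
grip_force: 0.0
```

play_rows:
  commands:
    - [0, 0, 0.002, 0, 0, 0, 1]
    - [-0.004, 0, 0, 0, 0, 0, 1]
    - [-0.004, 0, 0, 0, 0, 0, 1]
    - [-0.003, 0, 0, 0, 0, 0, 1]
    - [-0.003, 0, 0, 0, 0, 0, 1]
    - [-0.002, 0, 0, 0, 0, 0, 1]
    - [-0.002, 0, 0, 0, 0, 0, 1]
    - [-0.002, 0, 0, 0, 0, 0, 1]
    - [-0.002, 0, 0, 0, 0, 0, 1]
    - [0, 0, 0, 0, 0, 0, 1]

```text
time_s: 3.48
ee_pos: [0.6003, 0.0747, 0.1547]
eef_rot: [3.142, 0.0, 1.414]
force: [-0.7, 0.9, 0.5]
grip_width: 0.0003
grip_force: 0.0
```

play_rows:
  commands:
    - [-0.006, 0, -0.0004, 0, 2.5, 0, 1]
    - [-0.006, 0, -0.0004, 0, 2.5, 0, 1]
    - [-0.006, 0, -0.0003, 0, 2.5, 0, 1]
    - [-0.006, 0, -0.0003, 0, 2.5, 0, 1]
    - [-0.006, 0, -0.0003, 0, 2.5, 0, 1]
    - [-0.006, 0, -0.0002, 0, 2.5, 0, 1]
    - [0, 0, 0, 0, 0, 0, 1]

```text
time_s: 4.07
ee_pos: [0.5944, 0.0379, 0.1521]
eef_rot: [-3.141, -0.264, 1.411]
force: [-0.1, -0.6, -0.2]
grip_width: 0.0002
grip_force: 0.0
```

Run:
```python
from h import *
print(ctrl.get_obs()['force'])
im,m=save('side','s1'); a=cv2.resize(im[185:335,205:405],None,fx=3.5,fy=3.5,interpolation=cv2.INTER_CUBIC); cv2.imwrite('pics/c3.png',a)
```

```text
[-0.13751311 -0.58304067 -0.17219676]
```

View pics/c3.png

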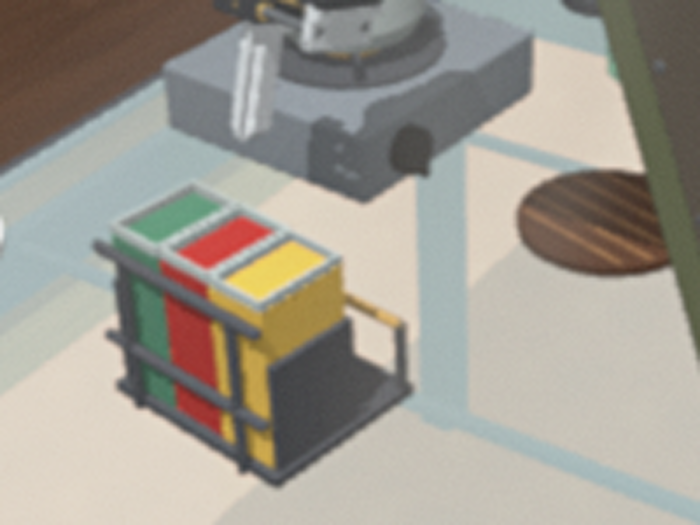

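Run:
```python
from h import *
o=ctrl.get_obs(); print(px(load('s1'),o['ee_pos']), px(load('s1'),[.5988,.0662,.16]))
im,m=save('scene','s2'); print(px(m,o['ee_pos']))
w,mw=save('wrist','w2'); print(px(mw,o['ee_pos']),px(mw,[.5988,.0662,.16]))
a=cv2.resize(im[180:300,320:440],None,fx=3.3,fy=4,interpolation=cv2.INTER_CUBIC)
cv2.imwrite('pics/c4.png',np.hstack([a,cv2.resize(w[80:480,120:520],(400,480))])[:, :800])
```

```text
[[274.39230794 237.17466994]] [[266.67252985 238.85876456]]
[[357.22473135 252.06996724]]
[[317.37158065 261.35907328]] [[316.97896157 211.17401844]]
```

View pics/c4.png

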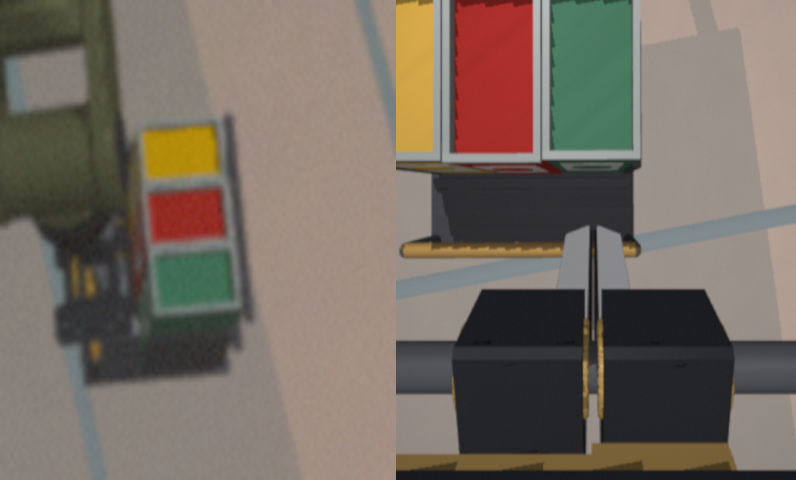

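The tin has not moved and the finger passed over its rim. The visible fingertips also sit higher than the TCP projects, so I'll measure that offset.

Run:
```python
from h import *
o=ctrl.get_obs(); p=o['ee_pos']; Rt=R.from_euler('xyz',o['eef_rot']).as_matrix()
m=load('s1'); w=load('w2'); s0=load('side0'); w1=load('w1')
print(w['fx'])
for d in (0,.005,.01,.02,.03,.04):
    q=p-Rt[:,2]*d
    print(d,px(m,q).round(1),px(w,q).round(1),'start',px(s0,np.array([.5497,0,.1651+d])+np.array([[.047,0,0],[-.047,0,0]])).round(1).tolist(), px(w1,[.6018,.0979,.2846+d]).round(1))
```

```text
405.9236796265342
0 [[274.  237.2]] [[317.4 259.1]] start [[282.0, 227.0], [309.5, 236.0]] [[317.4 260.1]]
0.005 [[274.3 235.6]] [[317.4 261.9]] start [[281.9, 225.5], [309.4, 234.4]] [[317.4 262.9]]
0.01 [[274.5 233.9]] [[317.4 264.8]] start [[281.8, 223.9], [309.3, 232.8]] [[317.4 265.8]]
0.02 [[274.9 230.5]] [[317.5 270.9]] start [[281.5, 220.8], [309.2, 229.6]] [[317.4 272. ]]
0.03 [[275.3 227.1]] [[317.5 277.7]] start [[281.3, 217.7], [309.1, 226.4]] [[317.5 278.8]]
0.04 [[275.8 223.7]] [[317.6 285.1]] start [[281.0, 214.5], [308.9, 223.2]] [[317.5 286.3]]
```

Run:
```python
from h import *
b=cv2.imread('pics/side0_raw.png')[150:250,240:340]; c=cv2.imread('pics/s1_raw.png')[160:260,225:325]; w=cv2.imread('pics/w2_raw.png')[220:320,270:370]
f=lambda i:cv2.resize(i,(266,500) if 0 else (266,266),interpolation=cv2.INTER_CUBIC)
cv2.imwrite('pics/c5.png',np.hstack([f(b),f(c),f(w)]))
```

```text
(no output)
```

View pics/c5.png

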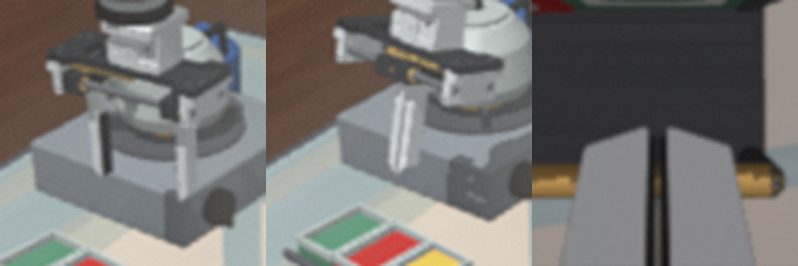

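The fingertips actually end about 36 mm short of the reported TCP, and this shows consistently in both views. I'll go back over the lid and calibrate by touch.

play_rows:
  commands:
    - [0.006, 0, 0, 0, -2.5, 0, 1]
    - [0.006, 0, 0, 0, -2.5, 0, 1]
    - [0.006, 0, 0, 0, -2.5, 0, 1]
    - [0.006, 0, 0, 0, -2.5, 0, 1]
    - [0.006, 0, 0, 0, -2.5, 0, 1]
    - [0.006, 0, 0, 0, -2.5, 0, 1]
    - [0.008, 0, 0, 0, 0, 0, 1]
    - [0.008, 0, 0, 0, 0, 0, 1]
    - [0, 0, 0.01, 0, 0, 0, 1]
    - [0, 0, 0.008, 0, 0, 0, 1]
    - [0, 0, 0.006, 0, 0, 0, 1]
    - [0, 0, 0.002, 0, 0, 0, 1]
    - [0, 0, 0, 0, 0, 0, 1]

```text
time_s: 5.3
ee_pos: [0.6024, 0.0898, 0.1311]
eef_rot: [-3.14, 0.0, 1.413]
force: [-0.5, -0.2, -0.6]
grip_width: 0.0003
grip_force: 0.0
```

play_rows:
  commands:
    - [0, 0, 0.002, 0, 0, 0, 1]
    - [0, 0, 0.002, 0, 0, 0, 1]
    - [0, 0, 0.002, 0, 0, 0, 1]
    - [0, 0, 0.001, 0, 0, 0, 1]
    - [0, 0, 0, 0, 0, 0, 1]

```text
time_s: 5.72
ee_pos: [0.6027, 0.0904, 0.1249]
eef_rot: [-3.141, 0.0, 1.414]
force: [0.1, 0.0, 0.7]
grip_width: 0.0004
grip_force: 0.0
```

play_rows:
  commands:
    - [0, 0, 0.001, 0, 0, 0, 1]
    - [0, 0, 0.001, 0, 0, 0, 1]
    - [0, 0, 0, 0, 0, 0, 1]

```text
time_s: 5.97
ee_pos: [0.6027, 0.0904, 0.1229]
eef_rot: [-3.141, 0.0, 1.414]
force: [0.6, -0.2, 0.1]
grip_width: 0.0004
grip_force: 0.0
```

play_rows:
  commands:
    - [0, 0, 0.001, 0, 0, 0, 1]
    - [0, 0, 0.001, 0, 0, 0, 1]
    - [0, 0, 0, 0, 0, 0, 1]

```text
time_s: 6.22
ee_pos: [0.6027, 0.0905, 0.1209]
eef_rot: [-3.141, 0.0, 1.414]
force: [-0.0, -0.0, -0.3]
grip_width: 0.0003
grip_force: 0.0
```

play_rows:
  commands:
    - [0, 0, 0.001, 0, 0, 0, 1]
    - [0, 0, 0.001, 0, 0, 0, 1]
    - [0, 0, 0, 0, 0, 0, 1]

```text
time_s: 6.47
ee_pos: [0.6027, 0.0905, 0.1188]
eef_rot: [-3.141, 0.0, 1.414]
force: [0.1, -0.3, -0.0]
grip_width: 0.0005
grip_force: 0.0
```

play_rows:
  commands:
    - [0, 0, 0.001, 0, 0, 0, 1]
    - [0, 0, 0.0005, 0, 0, 0, 1]
    - [0, 0, 0, 0, 0, 0, 1]

```text
time_s: 6.72
ee_pos: [0.6028, 0.0905, 0.1174]
eef_rot: [-3.141, 0.0, 1.414]
force: [-1.1, -0.1, -0.5]
grip_width: 0.0006
grip_force: 0.0
```

play_rows:
  commands:
    - [0, 0, 0.001, 0, 0, 0, 1]
    - [0, 0, 0.0005, 0, 0, 0, 1]
    - [0, 0, 0, 0, 0, 0, 1]

```text
time_s: 6.97
ee_pos: [0.6027, 0.0905, 0.1159]
eef_rot: [-3.141, 0.0, 1.414]
force: [0.2, 0.1, 1.4]
grip_width: 0.0007
grip_force: 0.0
```

play_rows:
  commands:
    - [0, 0, 0.0005, 0, 0, 0, 1]
    - [0, 0, 0, 0, 0, 0, 1]

```text
time_s: 7.13
ee_pos: [0.6028, 0.0905, 0.1155]
eef_rot: [-3.141, 0.0, 1.414]
force: [0.5, 0.4, -1.0]
grip_width: 0.0003
grip_force: 0.0
```

play_rows:
  commands:
    - [0, 0, 0.001, 0, 0, 0, 1]
    - [0, 0, 0, 0, 0, 0, 1]

```text
time_s: 7.3
ee_pos: [0.6027, 0.0904, 0.1144]
eef_rot: [-3.141, 0.0, 1.414]
force: [-0.3, -0.9, 0.0]
grip_width: 0.0005
grip_force: 0.0
```

play_rows:
  commands:
    - [0, 0, 0.001, 0, 0, 0, 1]
    - [0, 0, 0, 0, 0, 0, 1]

```text
time_s: 7.47
ee_pos: [0.6027, 0.0905, 0.1134]
eef_rot: [-3.141, 0.0, 1.414]
force: [0.1, 1.3, -0.4]
grip_width: 0.0004
grip_force: 0.0
```

play_rows:
  commands:
    - [0, 0, 0.001, 0, 0, 0, 1]
    - [0, 0, 0, 0, 0, 0, 1]

```text
time_s: 7.63
ee_pos: [0.6028, 0.0905, 0.1126]
eef_rot: [3.141, -0.0, 1.414]
force: [-0.1, 0.1, -0.9]
grip_width: 0.0003
grip_force: 0.0
```

play_rows:
  commands:
    - [0, 0, 0.001, 0, 0, 0, 1]
    - [0, 0, 0, 0, 0, 0, 1]

```text
time_s: 7.8
ee_pos: [0.6032, 0.0904, 0.1125]
eef_rot: [3.14, -0.0, 1.414]
force: [-2.1, 0.5, 7.4]
grip_width: 0.0005
grip_force: 3.8
```

play_rows:
  commands:
    - [0, 0, 0.001, 0, 0, 0, 1]
    - [0, 0, 0, 0, 0, 0, 1]

```text
time_s: 7.97
ee_pos: [0.6036, 0.0904, 0.1125]
eef_rot: [3.139, -0.0, 1.414]
force: [-3.5, -1.1, 14.4]
grip_width: 0.0005
grip_force: 7.0
```

The lid floor is felt at TCP z = 0.1126, so the real tip is 39 mm short of the TCP. I'll back off about 2 mm and draw forward.

play_rows:
  commands:
    - [0, 0, -0.004, 0, 0, 0, 1]
    - [-0.003, 0, 0, 0, 0, 0, 1]
    - [-0.003, 0, 0, 0, 0, 0, 1]
    - [-0.002, 0, 0, 0, 0, 0, 1]
    - [-0.002, 0, 0, 0, 0, 0, 1]
    - [-0.001, 0, 0, 0, 0, 0, 1]
    - [-0.001, 0, 0, 0, 0, 0, 1]
    - [-0.001, 0, 0, 0, 0, 0, 1]
    - [0, 0, 0, 0, 0, 0, 1]

```text
time_s: 8.72
ee_pos: [0.6007, 0.0776, 0.1144]
eef_rot: [-3.141, -0.0, 1.414]
force: [0.7, 2.1, -1.1]
grip_width: 0.0001
grip_force: 0.7
```

play_rows:
  commands:
    - [-0.0015, 0, 0, 0, 0, 0, 1]
    - [-0.0015, 0, 0, 0, 0, 0, 1]
    - [0, 0, 0, 0, 0, 0, 1]

```text
time_s: 8.97
ee_pos: [0.6003, 0.0745, 0.1146]
eef_rot: [-3.142, 0.0, 1.414]
force: [-0.1, 1.9, 0.1]
grip_width: 0.0005
grip_force: 0.6
```

play_rows:
  commands:
    - [-0.0044, 0, -0.0004, 0, 2.5, 0, 1]
    - [-0.0044, 0, -0.0004, 0, 2.5, 0, 1]
    - [-0.0044, 0, -0.0004, 0, 2.5, 0, 1]
    - [-0.0044, 0, -0.0004, 0, 2.5, 0, 1]
    - [0, 0, 0, 0, 0, 0, 1]

```text
time_s: 9.38
ee_pos: [0.5974, 0.0556, 0.1149]
eef_rot: [-3.141, -0.176, 1.412]
force: [0.1, -0.0, 0.4]
grip_width: 0.0012
grip_force: 0.4
```

Run:
```python
from h import *
im,m=save('side','s3'); a=cv2.imread('pics/s1_raw.png')
g=lambda i:cv2.resize(i[200:310,225:325],(400,440),interpolation=cv2.INTER_CUBIC)
d=cv2.absdiff(im,a)[228:300,230:262].astype(int).sum(2); print((d>60).sum(), np.argwhere(d>60).mean(0)+[228,230])
cv2.imwrite('pics/c6.png',np.hstack([g(a),g(im)]))
```

```text
236 [250.46186441 249.33474576]
```

```bash
cat >> h.py <<'E'
def green(im,box):
    x0,y0,x1,y1=box; h=cv2.cvtColor(im[y0:y1,x0:x1],cv2.COLOR_BGR2HSV)
    k=cv2.inRange(h,(65,80,40),(90,255,255)); n,l,s,c=cv2.connectedComponentsWithStats(k)
    return [(s[i].tolist(),(c[i]+[x0,y0]).round(1).tolist()) for i in range(1,n) if s[i][4]>15]
E
python3 - <<'E'
from h import *
im,m=save('scene','s4')
for n in ('scene0_raw','s4_raw'): print(green(cv2.imread(f'pics/{n}.png'),(330,200,420,290)))
for n in ('side0_raw','s3_raw'): print(green(cv2.imread(f'pics/{n}.png'),(225,225,300,310)))
E
```

```text
[([37, 44, 23, 12, 242], [378.3, 249.5])]
[([38, 43, 12, 13, 131], [373.6, 249.1])]
[([19, 16, 22, 12, 122], [254.5, 246.7]), ([18, 41, 10, 21, 117], [247.5, 275.8]), ([21, 65, 8, 10, 45], [249.8, 294.4])]
[([29, 13, 14, 6, 45], [261.2, 240.7]), ([21, 19, 12, 17, 81], [249.5, 251.5]), ([19, 42, 9, 20, 108], [247.8, 276.8])]
```

The tin is tilting, with its lid shifted about 10 px forward. I'll continue past the balance point.

play_rows:
  commands:
    - [-0.0043, 0, -0.0003, 0, 2.5, 0, 1]
    - [-0.0043, 0, -0.0003, 0, 2.5, 0, 1]
    - [-0.0043, 0, -0.0003, 0, 2.5, 0, 1]
    - [-0.0043, 0, -0.0003, 0, 2.5, 0, 1]
    - [-0.0042, 0, -0.0003, 0, 2.5, 0, 1]
    - [-0.0042, 0, -0.0002, 0, 2.5, 0, 1]
    - [-0.0042, 0, -0.0002, 0, 2.5, 0, 1]
    - [-0.0042, 0, -0.0002, 0, 2.5, 0, 1]
    - [0, 0, 0, 0, 0, 0, 1]

```text
time_s: 10.23
ee_pos: [0.5919, 0.0243, 0.105]
eef_rot: [-3.139, -0.524, 1.412]
force: [0.5, -0.2, 0.5]
grip_width: 0.0004
grip_force: 0.0
```

Run:
```python
from h import *
im,m=save('scene','s5'); im2,m2=save('side','s6')
print(green(im,(330,200,420,290)),green(im2,(225,205,320,310)))
```

```text
[([34, 43, 20, 20, 224], [372.3, 253.8]), ([15, 45, 15, 14, 126], [353.6, 251.0])] [([31, 27, 36, 19, 262], [271.3, 241.4]), ([20, 62, 7, 16, 56], [248.6, 275.4])]
```

```bash
cat >> h.py <<'E'
O=np.array([.5431,.0761])+0; YAW=np.radians(81)
F0=np.array([.5988,.0662])   # front face top mid, rack x=+2.5
def tinpt(th,n,w,h):
    "world point of tilted tin: n depth from front face, w rack-y offset, h height (m)"
    ux=np.array([np.cos(YAW),np.sin(YAW)]); uy=np.array([-ux[1],ux[0]])
    x=-.001+.008*np.tan(th)-h*np.sin(th)+n*np.cos(th); z=.01+h*np.cos(th)+n*np.sin(th)
    return np.r_[F0+ux*(x-.0025)+uy*w,z]
E
python3 - <<'E'
from h import *
for t in (.5,.55,.6,.65,.7):
    q=[tinpt(t,n,w,.142) for n in (.004,.08) for w in (.023,-.023)]
    b=[tinpt(t,.084,w,h) for h in (.15,0) for w in (.027,-.027)]
    print(t,'scene lid',px(load('s5'),q).round(0).tolist(),'back',px(load('s5'),b).round(0).tolist(),'\n side back',px(load('s6'),b).round(0).tolist())
E
```

```text
0.5 scene lid [[345.0, 248.0], [346.0, 261.0], [367.0, 242.0], [368.0, 256.0]] back [[367.0, 240.0], [368.0, 257.0], [384.0, 252.0], [386.0, 267.0]] 
 side back [[272.0, 236.0], [259.0, 229.0], [256.0, 288.0], [243.0, 280.0]]
0.55 scene lid [[343.0, 248.0], [345.0, 262.0], [364.0, 243.0], [366.0, 256.0]] back [[364.0, 241.0], [366.0, 257.0], [384.0, 251.0], [386.0, 267.0]] 
 side back [[274.0, 235.0], [261.0, 228.0], [256.0, 286.0], [244.0, 279.0]]
0.6 scene lid [[342.0, 248.0], [343.0, 262.0], [362.0, 243.0], [363.0, 257.0]] back [[362.0, 241.0], [363.0, 257.0], [384.0, 251.0], [385.0, 266.0]] 
 side back [[277.0, 234.0], [263.0, 227.0], [257.0, 285.0], [244.0, 277.0]]
0.65 scene lid [[340.0, 249.0], [341.0, 262.0], [360.0, 243.0], [361.0, 257.0]] back [[359.0, 241.0], [361.0, 257.0], [383.0, 251.0], [385.0, 266.0]] 
 side back [[279.0, 233.0], [265.0, 226.0], [257.0, 284.0], [244.0, 276.0]]
0.7 scene lid [[338.0, 249.0], [340.0, 263.0], [357.0, 243.0], [359.0, 257.0]] back [[357.0, 241.0], [358.0, 258.0], [383.0, 250.0], [385.0, 266.0]] 
 side back [[281.0, 232.0], [267.0, 226.0], [258.0, 282.0], [245.0, 275.0]]
```

Run:
```python
from h import *
a=cv2.imread('pics/s5_raw.png')[205:285,330:410]; b=cv2.imread('pics/s6_raw.png')[205:305,225:325]
f=lambda i:cv2.resize(i,(400,400),interpolation=cv2.INTER_CUBIC)
cv2.imwrite('pics/c7.png',np.hstack([f(a),f(b)]))
```

```text
(no output)
```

View pics/c7.png

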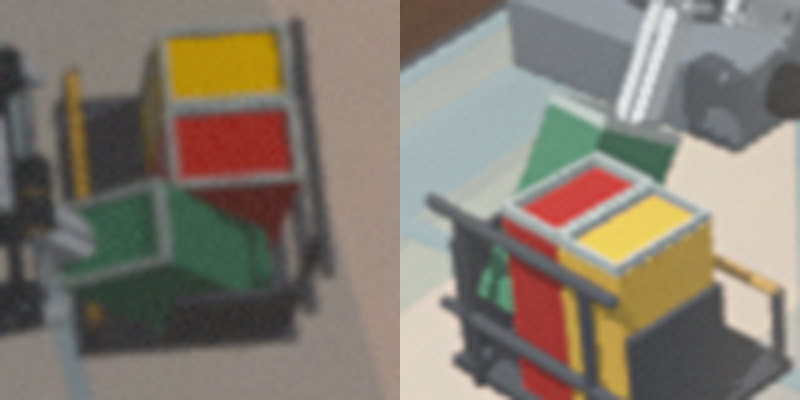

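The tin is leaning forward at about 0.62 rad with the neighbours upright. I'll withdraw the finger along its own axis.

play_rows:
  commands:
    - [0, 0, -0.005, 0, 0, 0, 1]
    - [0, 0, -0.008, 0, 0, 0, 1]
    - [0, 0, -0.012, 0, 0, 0, 1]
    - [0, 0, -0.015, 0, 0, 0, 1]
    - [0, 0, -0.015, 0, 0, 0, 0]
    - [0, 0, -0.015, 0, 0, 0, -0.6]
    - [0, 0, -0.015, 0, 0, 0, -0.6]
    - [0, 0, -0.015, 0, 0, 0, -0.6]
    - [0, 0, 0, 0, 0, 0, -0.6]
    - [0, 0, 0, 0, 0, 0, -0.6]

```text
time_s: 11.17
ee_pos: [0.5849, -0.0248, 0.1938]
eef_rot: [3.139, -0.523, 1.414]
force: [-0.5, -0.2, -0.8]
grip_width: 0.0372
grip_force: 0.0
```

Run:
```python
from h import *
o=ctrl.get_obs(); print(o['ee_pos'],o['eef_rot'],o['grip_width'])
for c in ('scene','side','wrist'):
    im,m=save(c,'t_'+c)
w=cv2.imread('pics/t_wrist_raw.png'); s=cv2.imread('pics/t_scene_raw.png')[205:285,330:410]; b=cv2.imread('pics/t_side_raw.png')[205:305,225:325]
f=lambda i:cv2.resize(i,(300,300),interpolation=cv2.INTER_CUBIC)
wc=w[0:300,80:480]; 
cv2.imwrite('pics/c8.png',np.hstack([cv2.resize(wc,(480,360)),np.vstack([f(s)[:180],f(s)[120:300]])]))
cv2.imwrite('pics/c8.png',np.hstack([cv2.resize(w[:360,100:520],(490,420)),f(s)[:, :300] if 0 else cv2.resize(s,(300,420))]))
```

```text
[ 0.58486858 -0.02479154  0.19376731] [ 3.13945054 -0.52274891  1.41424101] 0.037169692181689515
```

View pics/c8.png

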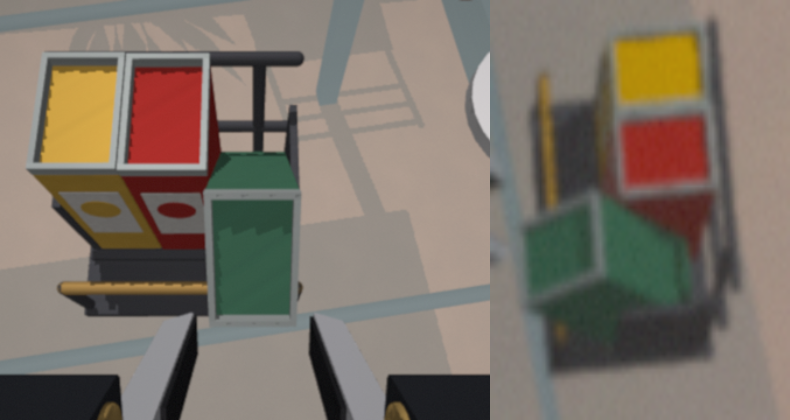

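The tin leans by itself on the rail and the neighbours stand. The wrist view's lid outer corners are at (275.7,163), (357,163), (354.6,278.6) and (280,278.6). I'll fit its pose.

Run:
```python
from h import *
from scipy.optimize import least_squares
mw,ms=load('t_wrist'),load('t_scene')
C=[(.084,.027,.15),(.084,-.027,.15),(0,-.027,.15),(0,.027,.15)]
ow=np.array([(275.7,163),(357,163),(354.6,278.6),(280,278.6)])
os_=np.array([(358,242.1),(360.1,259.7),(342.5,264),(339.9,247.9)])
c0=np.array([.5988,.0662])
def P(p,L):
    th,dx,dw=p; r=[]
    for n,w,h in L:
        q=tinpt(th,n,w,h); ux=np.array([np.cos(YAW),np.sin(YAW)]);q[:2]+=ux*dx+np.array([-ux[1],ux[0]])*dw; r.append(q)
    return np.array(r)
fw=lambda p:(px(mw,P(p,C))-ow).ravel(); fs=lambda p:(px(ms,P(p,C))-os_).ravel()
for f in (fw,lambda p:np.r_[fw(p)*.5,fs(p)]):
    r=least_squares(f,[.65,0,0],x_scale=[.1,.01,.01]); print(r.x.round(4),r.fun.round(1))
p=[.67,r.x[1],r.x[2]]
o=ctrl.get_obs(); Rt=R.from_euler('xyz',o['eef_rot']).as_matrix()
print('rot tool axes',Rt.round(3).tolist())
for q in ([r.x[0],*r.x[1:]],p):
  for n,h in ((.036,.118),(.036,.099),(.0,.15)):
    g=P(q,[(n,0,h)])[0]; print(n,h,g.round(4))
# tip now in tool frame delta
print('true tip',o['ee_pos']-.0394*Rt[:,2])
```

```text
[ 6.704e-01 -6.000e-04  4.000e-04] [-1.   0.1  1.9  0.1 -0.4 -0.1 -0.7 -0.1]
[0.7248 0.0083 0.    ] [-0.   0.3  1.1  0.3 -0.3 -1.7  0.3 -1.7 -0.  -0.7 -0.4 -2.1 -3.5  0.1
 -2.3  0.3]
rot tool axes [[0.136, 0.988, 0.077], [0.855, -0.156, 0.494], [0.5, -0.001, -0.866]]
0.036 0.118 [0.5926 0.0273 0.1222]
0.036 0.099 [0.5946 0.0397 0.108 ]
0.0 0.15 [ 0.5851 -0.0203  0.1223]
0.036 0.118 [0.5935 0.0327 0.1248]
0.036 0.099 [0.5953 0.0443 0.11  ]
0.0 0.15 [ 0.5859 -0.0148  0.1276]
true tip [ 0.58127257 -0.04344502  0.22629143]
```

Run:
```python
from h import *
o=ctrl.get_obs(); Rt=R.from_euler('xyz',o['eef_rot']).as_matrix()
th=.67; t=tinpt(th,.036-.0006*np.cos(th),.0004,.195-.0394)
print(o['grip_width'],t,'shift tool',(Rt.T@(t-o['ee_pos'])).round(4))
ux=np.array([np.cos(YAW),np.sin(YAW),0]);u=-np.sin(th)*ux+[0,0,np.cos(th)]
Rn=np.c_[np.cos(th)*ux+[0,0,np.sin(th)],np.cross(-u,np.cos(th)*ux+[0,0,np.sin(th)]),-u]
print('rotvec deg tool',np.degrees(R.from_matrix(Rt.T@Rn).as_rotvec()).round(2), np.degrees(R.from_matrix(Rn).as_euler('xyz')))
```

```text
0.04883540415166994 [0.58808988 0.00113595 0.1540261 ] shift tool [ 0.0029 -0.0001  0.0457]
rotvec deg tool [-0.06  8.39 -0.01] [180.         -38.38817227  81.        ]
```

play_rows:
  commands:
    - [0, 0, 0, 0, 2.8, 0, -0.6]
    - [0, 0, 0, 0, 2.8, 0, -0.6]
    - [0, 0, 0, 0, 2.79, 0, -0.6]
    - [0, 0, 0, 0, 0, 0, -0.6]
    - [0, 0, 0, 0, 0, 0, -0.6]

```text
time_s: 11.73
ee_pos: [0.5844, -0.0245, 0.1919]
eef_rot: [-3.139, -0.669, 1.412]
force: [-0.4, 0.3, 0.4]
grip_width: 0.075
grip_force: 0.0
```

Run:
```python
from h import *
o=ctrl.get_obs(); Rt=R.from_euler('xyz',o['eef_rot']).as_matrix()
th=.67; t=tinpt(th,.036-.0006*np.cos(th),.0004,.105-.0394)
print(o['grip_width'],np.degrees(o['eef_rot']),'shift tool to grasp',(Rt.T@(t-o['ee_pos'])).round(4))
```

```text
0.07503911063473336 [-179.87694843  -38.33078838   80.89846433] shift tool to grasp [-0.0031 -0.0002  0.1358]
```

play_rows:
  commands:
    - [-0.003, 0, 0.012, 0, 0, 0, -0.6]
    - [0, 0, 0.012, 0, 0, 0, -0.6]
    - [0, 0, 0.012, 0, 0, 0, -0.6]
    - [0, 0, 0.012, 0, 0, 0, -0.6]
    - [0, 0, 0.012, 0, 0, 0, -0.6]
    - [0, 0, 0.012, 0, 0, 0, -0.6]
    - [0, 0, 0.012, 0, 0, 0, -0.6]
    - [0, 0, 0.01, 0, 0, 0, -0.6]
    - [0, 0, 0.01, 0, 0, 0, -0.6]
    - [0, 0, 0, 0, 0, 0, -0.6]

```text
time_s: 12.57
ee_pos: [0.5938, 0.0383, 0.1077]
eef_rot: [-3.139, -0.67, 1.413]
force: [-0.3, 0.3, 0.0]
grip_width: 0.0751
grip_force: 0.0
```

play_rows:
  commands:
    - [0, 0, 0.008, 0, 0, 0, -0.6]
    - [0, 0, 0.008, 0, 0, 0, -0.6]
    - [0, 0, 0.008, 0, 0, 0, -0.6]
    - [0, 0, 0.008, 0, 0, 0, -0.6]
    - [0, 0, 0, 0, 0, 0, -0.6]
    - [0, 0, 0, 0, 0, 0, -0.6]

```text
time_s: 13.07
ee_pos: [0.5973, 0.057, 0.084]
eef_rot: [-3.141, -0.67, 1.414]
force: [-0.8, -0.9, 0.1]
grip_width: 0.0751
grip_force: 0.0
```

Run:
```python
from h import *
o=ctrl.get_obs(); Rt=R.from_euler('xyz',o['eef_rot']).as_matrix()
th=.67; t=tinpt(th,.036-.0006*np.cos(th),.0004,.105-.0394)
print(o['force'],'left',(Rt.T@(t-o['ee_pos'])).round(4))
im,m=save('wrist','g1'); print(green(im,(150,100,500,400)))
```

```text
[-0.84726299 -0.9216792   0.12554132] left [-0.0009 -0.0003 -0.    ]
[([94, 67, 142, 36, 3778], [315.5, 187.1]), ([102, 121, 127, 143, 17264], [315.1, 290.4])]
```

play_rows:
  commands:
    - [0, 0, 0, 0, 0, 0, 1]
    - [0, 0, 0, 0, 0, 0, 1]
    - [0, 0, 0, 0, 0, 0, 1]
    - [0, 0, 0, 0, 0, 0, 1]
    - [0, 0, 0, 0, 0, 0, 1]
    - [0, 0, 0, 0, 0, 0, 1]
    - [0, 0, 0, 0, 0, 0, 1]
    - [0, 0, 0, 0, 0, 0, 1]
  force: 40

```text
time_s: 13.78
ee_pos: [0.5976, 0.0565, 0.0845]
eef_rot: [3.141, -0.67, 1.414]
force: [1.6, -1.3, 1.7]
grip_width: 0.0533
grip_force: 39.9
```

play_rows:
  commands:
    - [0.0031, 0, -0.0039, 0, 0, 0, 1]
    - [0.0031, 0, -0.0039, 0, 0, 0, 1]
    - [0.0062, 0, -0.0078, 0, 0, 0, 1]
    - [0.0062, 0, -0.0078, 0, 0, 0, 1]
    - [0, 0, 0, 0, 0, 0, 1]

```text
time_s: 14.2
ee_pos: [0.598, 0.0566, 0.1167]
eef_rot: [3.138, -0.67, 1.416]
force: [-0.1, 0.4, -3.6]
grip_width: 0.0537
grip_force: 39.9
```

Run:
```python
from h import *
o=ctrl.get_obs(); print(o['force'],o['moment'],o['grip_width'])
im,m=save('wrist','g2'); print(green(im,(150,100,500,400)))
```

```text
[-0.12910965  0.44570351 -3.5905335 ] [-0.81317854  0.20321356 -0.02663983] 0.053739835874062024
[([97, 68, 141, 34, 3670], [316.3, 186.3]), ([104, 120, 127, 144, 17315], [316.8, 290.0])]
```

Held firmly: the lid view has not moved in the hand and the load is 3.6 N. I'll lift further and move out.

play_rows:
  commands:
    - [0.0093, 0, -0.0118, 0, 0, 0, 1]
    - [0.0093, 0, -0.0118, 0, 0, 0, 1]
    - [0.0093, 0, -0.0118, 0, 0, 0, 1]
    - [0.0093, 0, -0.0118, 0, 0, 0, 1]
    - [0.0093, 0, -0.0118, 0, 0, 0, 1]
    - [0.0093, 0, -0.0118, 0, 0, 0, 1]
    - [0.0093, 0, -0.0118, 0, 0, 0, 1]
    - [-0.0118, 0, -0.0093, 0, 0, 0, 1]
    - [-0.0118, 0, -0.0093, 0, 0, 0, 1]
    - [-0.0118, 0, -0.0093, 0, 0, 0, 1]
    - [-0.0118, 0, -0.0093, 0, 0, 0, 1]
    - [-0.0118, 0, -0.0093, 0, 0, 0, 1]
    - [-0.0118, 0, -0.0093, 0, 0, 0, 1]
    - [-0.0118, 0, -0.0093, 0, 0, 0, 1]
    - [-0.0118, 0, -0.0093, 0, 0, 0, 1]
    - [-0.0118, 0, -0.0093, 0, 0, 0, 1]
    - [-0.0118, 0, -0.0093, 0, 0, 0, 1]
    - [0, 0, 0, 0, 0, 0, 1]

```text
time_s: 15.75
ee_pos: [0.5736, -0.095, 0.2187]
eef_rot: [-3.141, -0.67, 1.411]
force: [-0.2, 0.1, -4.4]
grip_width: 0.054
grip_force: 39.9
```

play_rows:
  commands:
    - [0, 0, 0, 0, -2.4, 0, 1]
    - [0, 0, 0, 0, -2.4, 0, 1]
    - [0, 0, 0, 0, -2.4, 0, 1]
    - [0, 0, 0, 0, -2.4, 0, 1]
    - [0, 0, 0, 0, -2.4, 0, 1]
    - [0, 0, 0, 0, -2.4, 0, 1]
    - [0, 0, 0, 0, -2.4, 0, 1]
    - [0, 0, 0, 0, -2.4, 0, 1]
    - [0, 0, 0, 0, -2.4, 0, 1]
    - [0, 0, 0, 0, -2.4, 0, 1]
    - [0, 0, 0, 0, -2.4, 0, 1]
    - [0, 0, 0, 0, -2.4, 0, 1]
    - [0, 0, 0, 0, -2.4, 0, 1]
    - [0, 0, 0, 0, -2.4, 0, 1]
    - [0, 0, 0, 0, -2.4, 0, 1]
    - [0, 0, 0, 0, -2.4, 0, 1]
    - [0, 0, 0, 0, 0, 0, 1]
    - [0, 0, 0, 0, 0, 0, 1]

```text
time_s: 17.25
ee_pos: [0.5739, -0.0912, 0.2189]
eef_rot: [-3.141, -0.002, 1.415]
force: [0.1, -2.0, -4.5]
grip_width: 0.0538
grip_force: 39.9
```

Run:
```python
from h import *
o=ctrl.get_obs(); print(o['force'],o['moment'],o['grip_width'],o['ee_pos'],o['qpos'].round(2))
Rt=R.from_euler('xyz',o['eef_rot']).as_matrix(); print(np.degrees(o['eef_rot']))
t=np.array([.4287,-.2763,o['ee_pos'][2]]); print((Rt.T@(t-o['ee_pos'])).round(4))
im,m=save('wrist','g3'); print(green(im,(150,100,500,400)))
```

```text
[ 0.11691695 -2.00629576 -4.52753544] [-0.02837164  0.01598945 -0.01802763] 0.05377029856394187 [ 0.57390883 -0.09121923  0.21893412] [-0.22  0.34  1.35  0.    1.46 -0.07]
[-1.79970896e+02 -9.44505289e-02  8.10581913e+01]
[-0.2054 -0.1147 -0.0003]
[([97, 69, 141, 33, 3559], [316.5, 186.7]), ([104, 120, 127, 144, 17426], [316.9, 290.4])]
```

play_rows:
  commands:
    - [-0.006, -0.003, 0, 0, 0, 0, 1]
    - [-0.0115, -0.0065, 0, 0, 0, 0, 1]
    - [-0.0115, -0.0065, 0, 0, 0, 0, 1]
    - [-0.0115, -0.0065, 0, 0, 0, 0, 1]
    - [-0.0115, -0.0065, 0, 0, 0, 0, 1]
    - [-0.0115, -0.0065, 0, 0, 0, 0, 1]
    - [-0.0115, -0.0065, 0, 0, 0, 0, 1]
    - [-0.0115, -0.0065, 0, 0, 0, 0, 1]
    - [-0.0115, -0.0065, 0, 0, 0, 0, 1]
    - [-0.0115, -0.0065, 0, 0, 0, 0, 1]
    - [-0.0115, -0.0065, 0, 0, 0, 0, 1]
    - [-0.0115, -0.0065, 0, 0, 0, 0, 1]
    - [-0.0115, -0.0065, 0, 0, 0, 0, 1]
    - [-0.0115, -0.0065, 0, 0, 0, 0, 1]
    - [-0.0115, -0.0065, 0, 0, 0, 0, 1]
    - [-0.0115, -0.0065, 0, 0, 0, 0, 1]
    - [-0.0115, -0.0065, 0, 0, 0, 0, 1]
    - [-0.0115, -0.0065, 0, 0, 0, 0, 1]
    - [-0.004, -0.001, 0, 0, 0, 0, 1]
    - [0, 0, 0, 0, 0, 0, 1]

```text
time_s: 18.97
ee_pos: [0.4281, -0.2779, 0.2191]
eef_rot: [3.142, 0.0, 1.412]
force: [0.1, 0.5, -5.6]
grip_width: 0.0537
grip_force: 39.9
```

Run:
```python
from h import *
o=ctrl.get_obs(); print(o['ee_pos'],np.degrees(o['eef_rot']))
Rt=R.from_euler('xyz',o['eef_rot']).as_matrix(); c=o['ee_pos']+Rt[:,0]*.005
print('tin centre minus trivet',c[:2]-[.4295,-.2714])
# trivet from initial image by fit, and from the current wrist view
im=cv2.imread('pics/scene0_raw.png'); g=im[200:280,220:292].astype(int).sum(2); k=(g<230).astype(np.uint8)
n,l,s,cc=cv2.connectedComponentsWithStats(k); i=1+s[1:,4].argmax(); print(s[i],cc[i]+[220,200],ray(load('scene0'),*(cc[i]+[220,200]),.012))
```

```text
[ 0.42810706 -0.27790643  0.21907016] [1.79996051e+02 1.46093457e-02 8.09242169e+01]
tin centre minus trivet [-0.00060423 -0.00156903]
[  12   17   48   46 1699] [255.52324897 239.58505003] [ 0.42833345 -0.27374835  0.012     ]
```

play_rows:
  commands:
    - [0, 0, 0.014, 0, 0, 0, 1]
    - [0, 0, 0.014, 0, 0, 0, 1]
    - [0, 0, 0.014, 0, 0, 0, 1]
    - [0, 0, 0.014, 0, 0, 0, 1]
    - [0, 0, 0.014, 0, 0, 0, 1]
    - [0, 0, 0.014, 0, 0, 0, 1]
    - [0, 0, 0.014, 0, 0, 0, 1]
    - [0, 0, 0.014, 0, 0, 0, 1]
    - [0, 0, 0.012, 0, 0, 0, 1]
    - [0, 0, 0.006, 0, 0, 0, 1]
    - [0, 0, 0.004, 0, 0, 0, 1]
    - [0, 0, 0, 0, 0, 0, 1]
    - [0, 0, 0, 0, 0, 0, 1]

```text
time_s: 20.05
ee_pos: [0.429, -0.2771, 0.0855]
eef_rot: [3.141, 0.0, 1.414]
force: [0.3, 0.6, -4.8]
grip_width: 0.0538
grip_force: 39.9
```

play_rows:
  commands:
    - [0, 0, 0.0015, 0, 0, 0, 1]
    - [0, 0, 0.0015, 0, 0, 0, 1]
    - [0, 0, 0.001, 0, 0, 0, 1]
    - [0, 0, 0, 0, 0, 0, 1]

```text
time_s: 20.38
ee_pos: [0.4286, -0.277, 0.081]
eef_rot: [3.142, 0.0, 1.414]
force: [0.1, 0.6, -5.0]
grip_width: 0.0539
grip_force: 39.9
```

play_rows:
  commands:
    - [0, 0, 0.001, 0, 0, 0, 1]
    - [0, 0, 0, 0, 0, 0, 1]

```text
time_s: 20.55
ee_pos: [0.4286, -0.277, 0.08]
eef_rot: [-3.142, 0.0, 1.414]
force: [-0.3, 0.1, -4.0]
grip_width: 0.0535
grip_force: 39.9
```

play_rows:
  commands:
    - [0, 0, 0.001, 0, 0, 0, 1]
    - [0, 0, 0, 0, 0, 0, 1]

```text
time_s: 20.72
ee_pos: [0.4286, -0.277, 0.0789]
eef_rot: [-3.141, 0.0, 1.414]
force: [0.3, 1.1, -5.2]
grip_width: 0.0537
grip_force: 39.9
```

play_rows:
  commands:
    - [0, 0, 0.0007, 0, 0, 0, 1]
    - [0, 0, 0, 0, 0, 0, 1]

```text
time_s: 20.88
ee_pos: [0.4286, -0.277, 0.0782]
eef_rot: [-3.141, 0.0, 1.414]
force: [0.3, -0.7, -4.4]
grip_width: 0.0539
grip_force: 39.9
```

play_rows:
  commands:
    - [0, 0, 0.0007, 0, 0, 0, 1]
    - [0, 0, 0, 0, 0, 0, 1]

```text
time_s: 21.05
ee_pos: [0.4287, -0.2771, 0.078]
eef_rot: [3.141, 0.0, 1.414]
force: [-2.6, 2.1, 2.0]
grip_width: 0.0538
grip_force: 39.9
```

play_rows:
  commands:
    - [0, 0, 0.0007, 0, 0, 0, 1]
    - [0, 0, 0, 0, 0, 0, 1]

```text
time_s: 21.22
ee_pos: [0.4287, -0.2771, 0.078]
eef_rot: [3.141, 0.001, 1.414]
force: [-5.2, 3.8, 10.4]
grip_width: 0.0541
grip_force: 39.9
```

Touchdown at TCP z = 0.078, as predicted. I'll relax slightly, open and retreat.

play_rows:
  commands:
    - [0, 0, -0.0009, 0, 0, 0, 1]
    - [0, 0, 0, 0, 0, 0, 1]
    - [0, 0, 0, 0, 0, 0, -0.2]
    - [0, 0, 0, 0, 0, 0, -0.3]
    - [0, 0, 0, 0, 0, 0, -0.5]
    - [0, 0, 0, 0, 0, 0, -0.6]
    - [0, 0, 0, 0, 0, 0, -0.6]
    - [0, 0, 0, 0, 0, 0, -0.6]
    - [0, 0, 0, 0, 0, 0, -0.6]
    - [0, 0, 0, 0, 0, 0, -0.6]
  force: 10

```text
time_s: 22.05
ee_pos: [0.4287, -0.277, 0.0778]
eef_rot: [3.142, 0.0, 1.414]
force: [0.0, -0.3, -0.2]
grip_width: 0.0753
grip_force: 0.0
```

play_rows:
  commands:
    - [0, 0, -0.006, 0, 0, 0, -0.6]
    - [0, 0, -0.012, 0, 0, 0, -0.6]
    - [0, 0, -0.012, 0, 0, 0, -0.6]
    - [0, 0, -0.015, 0, 0, 0, -0.6]
    - [0, 0, -0.015, 0, 0, 0, -0.6]
    - [0, 0, -0.015, 0, 0, 0, -0.6]
    - [0, 0, -0.015, 0, 0, 0, -0.6]
    - [0, 0, -0.015, 0, 0, 0, -0.6]
    - [0, 0, -0.015, 0, 0, 0, -0.6]
    - [0, 0, -0.015, 0, 0, 0, -0.6]
    - [0, 0, -0.015, 0, 0, 0, -0.6]
    - [0, 0, 0, 0, 0, 0, -0.6]
    - [0, 0, 0, 0, 0, 0, -0.6]

```text
time_s: 23.13
ee_pos: [0.4288, -0.2771, 0.2282]
eef_rot: [3.141, 0.001, 1.414]
force: [1.0, -0.5, -0.6]
grip_width: 0.0754
grip_force: 0.0
```

Run:
```python
from h import *
o=ctrl.get_obs(); print(o['ee_pos'],o['force'],o['grip_width'])
im,m=save('wrist','e1'); 
h=cv2.cvtColor(im,cv2.COLOR_BGR2HSV); k=cv2.inRange(h,(65,80,40),(90,255,255)); n,l,s,c=cv2.connectedComponentsWithStats(k)
for i in range(1,n):
    if s[i][4]>200: print(s[i],c[i])
b=np.array([.4294,-.2722])
for hh in (.154,.162): print(hh,px(m,np.r_[b,hh]), ray(m,*c[1+s[1:,4].argmax()],hh))
# expected lid-floor corners
y=np.radians(81);ux=np.array([np.cos(y),np.sin(y)]);uy=np.array([-ux[1],ux[0]])
print(px(m,[np.r_[b+ux*a+uy*w,.154] for a in(-.038,.038) for w in (-.023,.023)]).round(0).tolist())
ims,ms=save('scene','e2'); a=cv2.imread('pics/scene0_raw.png')
d=cv2.absdiff(cv2.GaussianBlur(ims,(5,5),0),cv2.GaussianBlur(a,(5,5),0)).max(2)
for nm,(u,v,r) in dict(teapot=(254,329,30),ga=(189,246,14),gb=(177,286,14),jar=(469,219,18),red=(376,233,8),yel=(374,219,6)).items(): print(nm,(d[v-r:v+r,u-r:u+r]>30).mean().round(3))
```

```text
[ 0.42878171 -0.2770923   0.22815001] [ 0.95244105 -0.48080431 -0.62938271] 0.07539692506341776
[283 156  68  10 589] [316.45840407 160.78777589]
[ 286  175   62   97 5893] [316.40335992 222.53945359]
[329 440  45  14 351] [351.41595442 446.26780627]
0.154 [[316.89660376 222.85176368]] [ 0.42907656 -0.27190867  0.154     ]
0.162 [[316.92244614 225.28733111]] [ 0.429349   -0.27013607  0.162     ]
[[347.0, 271.0], [287.0, 271.0], [349.0, 171.0], [285.0, 171.0]]
teapot 0.0
ga 0.0
gb 0.0
jar 0.0
red 0.0
yel 0.049
```

The tin stands upright on the trivet, its lid centre at (0.429, -0.272), and nothing else has shifted.

```bash
python3 -c "
from station import ctrl
print(ctrl.hand_in())"
```

```text
the job is handed in; nothing more can be done
None
```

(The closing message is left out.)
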